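# Refit the hob knob and hold it pressed in

## Robot

A 6-joint arm with a two-finger parallel gripper is mounted at the origin on the work surface; the furniture and walls round the work are solid. World frame = base frame: x ahead of the robot, y to its left, z up, the work surface at z = 0. Lengths are in m, angles in rad, forces in N, time in s.
With the tool pointing down it reaches from about 0.35 to 0.725 m from the base axis. Payload 6 kg.
Tool frame: the origin (TCP) lies on the front face of the gripper's body, between the roots of the fingers; the fingertips stand 73 mm ahead of it and the grasp point (between the pads) lies 54 mm ahead of it; z points along the fingers, y is the line along which they close (so a half turn about z gives the same grasp; the last joint's range is limited). The gripper opens to 85 mm and grips with 20 to 120 N. Pads are 22 mm wide; open, the fingers measure 114 mm over their backs; the gripper's body (76 mm by 85 mm) begins 54 mm behind the grasp point. The pads swing forward as they close: fully open they stand 13 mm farther back than shut.
Start: joints at [1.492, 0.04, 0.085, 0, -1.615, -0.334], TCP at [0.241, 0.55, 0.304] pointing down, gripper open.
Joint ranges: [-2.56, 2.56], [-1.29, 2.01], [-1.08, 1.49], [-3.29, 1.98], [-2.81, -0.18], [-2.99, 2.99]. Speed limits (rad/s): [2.57, 2.57, 3.01, 3.14, 3.14, 3.14].

## Interface

Orientations are given as a unit quaternion [w, x, y, z].
In Python, from plant import observe, eyes, hand_in gives the robot as it stands.
- The arm moves only by the tool step_arm, never from a script. Its argument "increments" is a list of rows, each an object of numbers: "grip": the closure, from -1 (fully open) to 1 (shut), so that 0 is half open; "tx", "ty", "tz": the shift along the world's x, y, z each as a share of 20 cm, from -1 to 1; "turn": the turn about the world's z as a share of pi rad, from -1 to 1. In form: [{"grip": .., "tx": .., "ty": .., "tz": .., "turn": ..}, ...]. A call has 1 to 12 rows; each row is the pose to reach, as a shift and turn from the pose commanded when the call began, turning the shorter way round; what a row does not reach only later rows make up. A row lasts 1/10 s, in which the tool goes at most 50 mm and 8.59 degrees, less where a joint would pass 70% of its speed; a pose out of reach is approached as far as the arm can. A call with a number of a shift or a turn outside -1 to 1 is refused whole. A call with a gripper value outside its range is refused whole. The fingers move at their own pace and stop on an object; the grip force is fixed at half the most. Time passes only in rows, so rows that repeat a pose let the fingers close. It gives the time, the measured TCP pose, the force, the opening and the grip force at its end, in the units of the state.
- observe(): the state, without advancing time (a new reading comes with each control period).
- eyes.grab_frame(name): name is "side" or "top" or "wrist"; returns (picture, depth): 384x512x3 uint8, blue, green, red; 384x512 float32, m along the optical axis (not along the pixel's ray), 0 where there is no reading.
- eyes.camera_model(name): a dict with "intrinsics" (3x3 intrinsics, pixels), "eye" and "rotation" of the camera in the world; the wrist camera has in their place "tool_from_camera" (4x4, takes a point from camera to tool coordinates, whose origin is the TCP and whose axes are the flange's). Camera axes: x right, y down, z forward; pixel columns grow to the right and rows downward; lengths in m; the calibration is good to about 2 mm. A picture is of the moment at which its call begins: read the wrist's pose just before it. camera_model takes no time and is no camera call.
- hand_in(): hands the job in; it is judged then, once.
The state is a dict: "clock": time; "qpos": joint angles; "joint_vel": joint speeds; "tau": joint torques, N m; "position": TCP position; "tcp_rot": TCP orientation; "ft_force": force on the tool from outside, world axes, zero at the start; "ft_torque": the same for the moment, N m; "width": finger opening in m; "grip_force": force on a finger pad.
Only numpy, scipy, OpenCV 4.12 (cv2) and the standard library are available. Lean on these libraries where they do the work, as an engineer would, in place of code of your own. Each camera call takes 0.05 s, during which the arm holds its last target. There are 200 camera calls.

## Task

Pick the black knob with the white pointer out of the wooden odds-and-ends tray and refit it on the bare brass spindle of the portable hob: turn the knob so that its D-shaped hole matches the flat of the spindle (pointer over the white mark on the spindle's collar), and push it fully home. Then keep pressing it down with the gripper so that the sprung spindle stays pushed in, as when lighting a burner, and finish while still holding the knob pressed down: do not let go. Leave the other things in the tray and the jars on the worktop where they are.

Things in the scene. Friction and masses are not known exactly. Their poses are not given: they have to be found in the camera images.
- knob_center (a point): Centre, half-way up, of the loose black hob knob to be fitted, upright in the tray; about 50 g. 44 mm high: round skirt 44 mm diameter, 18 mm high, and above it a straight grip bar 14 mm wide, 42 mm long, 26 mm high (18 to 44 mm above the underside). z is up; x runs along the bar towards the white pointer line (on the top of one half of the bar and down that end).
- knob_pointer (a point): Point at the pointer end of the black knob's grip bar, 21 mm from the knob's axis along its +x, half-way up the knob (22 mm above its underside).
- knob: The same black knob; origin at the centre of its underside, axes as for knob_center. In the underside is a centred D-shaped blind hole, 16 mm deep, 15.6 mm diameter, its flat 1.2 mm from the axis on the pointer (+x) side; so it fits only with the pointer on the side to which the spindle's flat faces.
- spindle_seat (a point): Centre of the top of the dark steel collar disc (34 mm diameter) of the bare spindle; a knob fully home has its underside here. On it stands a brass D-shaft 14 mm high, 14 mm diameter, tip chamfered 1 mm, flat 0.5 mm from the axis. x is the direction to which the flat faces, marked by a white line on the disc (within 35 degrees of straight away from the robot). 8 mm above the hob's top.
- spindle (a joint): How far the sprung spindle is pressed straight down, m: 0 released, 0.006 at its stop; it starts to give at 5 N, is fully in at 11 N, and springs back when let go. About its axis it turns only stiffly (0.3 N m).
- hob: Portable hob, 250 x 240 x 60 mm, steel sides, black glass top, fixed; origin under its centre, x away from the control strip, which is on the side near the robot. The bare spindle is at x = -85 mm, y = -55 mm (right); another black knob is already fitted at y = +55 mm (left) and stays.
- tray: Shallow wooden tray, 220 (x) x 200 (y) mm, rim 22 mm high, floor 4 mm thick, fixed; origin under its centre.
- cream_knob_center (a point): Centre, half-way up, of a cream-white knob with a red pointer, same shape and size as the black one, loose in the tray; not wanted, to be left there.
- lid_knob_center (a point): Centre of a red round pan-lid knob, 38 mm diameter, 33 mm high, loose in the tray; to be left there.
- pen: Red pen, 145 mm long, 9 mm high, lying near the +y edge of the tray; to be left there.
- blister: Blister strip of tablets, 95 x 42 x 5 mm, lying near the +x edge of the tray; to be left there.
- chilli: Glass jar with a yellow lid, 94 mm diameter, 140 mm high, on the worktop right of the tray; origin under its centre; bystander.
- spice_jar_1: Spice jar with a red cap, 45 mm diameter, 106 mm high, on the worktop; origin under its centre; bystander.
There are look-alikes about, which are no part of the job. Several things look just like the knob: the one meant starts farthest from the robot's base.

How it is judged:
On the way, in this order (a step that is already met when the one before it is completed fails the run):
1. the black knob is lifted out of the tray in the gripper (height (world z) of knob_center above 0.06 m and contact force between the fingers and knob above 1 N), for 0.2 s.
2. the knob is fully home on the spindle, keyed to its flat (horizontal distance between knob_center and spindle_seat below 0.0035 m and z of knob_center in the frame of spindle_seat below 0.0245 m and x of knob_pointer in the frame of spindle_seat above 0.018 m and angle between the x axis of knob_center and the x axis of spindle_seat, either way round below 0.3 rad and angle between knob_center's own z axis and vertical below 0.12 rad), for 0.1 s.
At the end, for the whole second after the job is handed in: The black knob is upright on the spindle (axes within 3.5 mm), underside within 2.5 mm of the collar, pointer to the side of the flat (within 0.3 rad); the gripper touches it with over 2 N and keeps the spindle pressed down by over 3 of its 6 mm, at rest (all of step 2 and value of joint spindle above 0.003 m and contact force between the fingers and knob above 2 N and linear speed of knob below 0.01 m/s); the arm keeps its last pose, push and grip.
It fails at once if another thing in the tray is moved by more than 30 mm (distance of any of cream_knob_center, lid_knob_center, pen, blister from where it was at the start of the episode above 0.03 m).
It fails at once if a jar on the worktop is moved by more than 30 mm (distance of any of chilli, spice_jar_1 from where it was at the start of the episode above 0.03 m).
It also fails if it takes over 40 s, if anything falls off the work surface, if the arm or the gripper's body presses on something with over 40 N, if the wrist force passes 120 N, or if a joint passes its speed limit or range.

## Working session

There is one attempt and no reset: what is moved stays moved. The work goes in short steps, Python scripts to look and compute and a tool call to move; the robot and the scene stay as the last step left them, time stands still between calls to the robot, and variables do not carry over. Pictures are saved under pics/ and viewed, at most 10 in all, crops included, and the job is handed in when it is done.

Besides the shell and the picture viewer there is one more tool, called after "Request:" as name(argument=value, ...) on one line, values as JSON. step_arm: Moves the arm, as the interface text tells. Shift numbers are shares of 20 cm and turn numbers shares of pi rad, none past 1 either way. Its arguments: {"type":"object","properties":{"increments":{"type":"array","items":{"type":"object","properties":{"grip":{"type":"number"},"tx":{"type":"number"},"ty":{"type":"number"},"tz":{"type":"number"},"turn":{"type":"number"}}}}},"required":["increments"]}

```bash
mkdir -p pics
cat > h.py <<'E'
import numpy as np, cv2
from plant import observe, eyes, hand_in
from scipy.spatial.transform import Rotation as R
def cam(name):
    m=eyes.camera_model(name)
    s=observe()
    if name=="wrist":
        q=s["tcp_rot"]; T=np.eye(4); T[:3,:3]=R.from_quat([q[1],q[2],q[3],q[0]]).as_matrix(); T[:3,3]=s["position"]
        W=T@np.array(m["tool_from_camera"])
    else:
        W=np.eye(4); r=np.array(m["rotation"])
        W[:3,:3]=r if r.shape==(3,3) else R.from_quat([r[1],r[2],r[3],r[0]]).as_matrix(); W[:3,3]=m["eye"]
    img,d=eyes.grab_frame(name)
    return img,d,np.array(m["intrinsics"]),W
def cloud(d,K,W):
    v,u=np.indices(d.shape)
    P=np.stack([(u-K[0,2])/K[0,0]*d,(v-K[1,2])/K[1,1]*d,d],-1)
    return P@W[:3,:3].T+W[:3,3]
E
python3 - <<'E'
from h import *
print({k:np.round(v,3) for k,v in observe().items()})
for n in("top","side"):
    i,d,K,W=cam(n); print(n,K,W.round(3)); np.savez(f"{n}0.npz",i=i,d=d,K=K,W=W)
    cv2.imwrite(f"pics/{n}0.png",i)
E
```

```text
{'clock': np.float64(0.0), 'qpos': array([ 1.492,  0.041,  0.084, -0.   , -1.615, -0.334]), 'joint_vel': array([ 0.002,  0.   , -0.001, -0.001,  0.001,  0.002]), 'tau': array([ 1.0000e-03, -3.6821e+01,  3.4741e+01,  6.9320e+00, -5.0000e-03,
       -0.0000e+00]), 'position': array([0.241, 0.549, 0.303]), 'tcp_rot': array([ 0.001,  0.979, -0.205, -0.   ]), 'ft_force': array([-0.616,  0.442, -0.145]), 'ft_torque': array([-0.011,  0.018, -0.056]), 'grip_force': np.float64(0.0), 'width': np.float64(0.086)}
top [[380.27238915   0.         250.10388404]
 [  0.         380.27238915 190.19973157]
 [  0.           0.           1.        ]] [[-1.200e-02 -9.990e-01  4.800e-02  4.670e-01]
 [-1.000e+00  1.200e-02 -2.000e-03 -1.090e-01]
 [ 1.000e-03 -4.800e-02 -9.990e-01  1.091e+00]
 [ 0.000e+00  0.000e+00  0.000e+00  1.000e+00]]
side [[365.56596926   0.         252.32042551]
 [  0.         365.56596926 192.186804  ]
 [  0.           0.           1.        ]] [[ 0.935 -0.242  0.261  0.262]
 [-0.356 -0.601  0.716 -0.752]
 [-0.016 -0.762 -0.648  0.699]
 [ 0.     0.     0.     1.   ]]
```

View pics/top0.png

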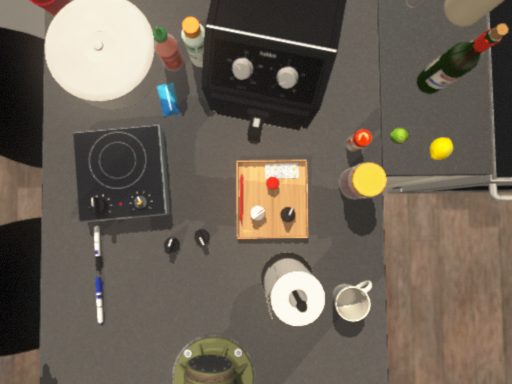

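View pics/side0.png

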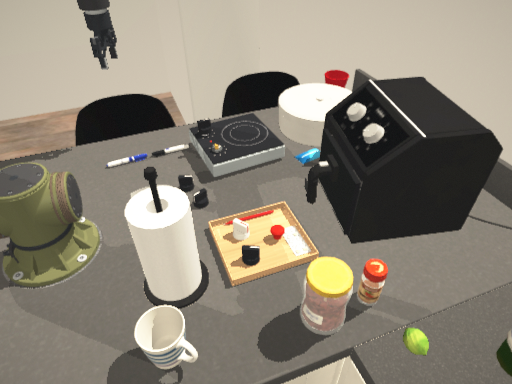

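Candidates for the black knob: (171,244) and (202,237) loose on the worktop, (97,205) fitted on the hob, and (288,214) in the tray. The cream one is at (258,213). I choose (288,214), since it's in the tray and the farthest from the base. The bare spindle is at about (140,202). Next I'll check both in a crop.

Run:
```python
from h import *
z=np.load("top0.npz"); i,d,K,W=z["i"],z["d"],z["K"],z["W"]
c=[cv2.resize(i[y-20:y+20,x-20:x+20],(390,390),interpolation=cv2.INTER_CUBIC) for x,y in((288,214),(140,202))]
cv2.imwrite("pics/crop0.png",np.hstack(c))
P=cloud(d,K,W)
for n,(u,v) in dict(knob=(288,214),near1=(171,244),near2=(202,237),fit=(97,205),cream=(258,213),spin=(140,202),towel=(297,300),rod=(297,298),lid=(273,184),chilli=(370,180)).items(): print(n,P[v,u].round(3), np.hypot(*P[v,u,:2]).round(3))
# knob: top pixels
def reg(u0,u1,v0,v1,z0,z1):
    Q=P[v0:v1,u0:u1].reshape(-1,3); Q=Q[(Q[:,2]>z0)&(Q[:,2]<z1)]; return Q
Q=reg(275,302,200,228,.036,.06); print("knobtop",len(Q),Q.mean(0),Q.min(0),Q.max(0)); 
C=np.cov(Q[:,:2].T); w,v=np.linalg.eigh(C); print(np.sqrt(w),np.degrees(np.arctan2(v[1,1],v[0,1])))
Q=reg(60,180,110,235,.05,.064); print("hobtop",len(Q),cv2.minAreaRect(Q[:,:2].astype(np.float32)),np.median(Q[:,2]))
Q=reg(128,152,190,214,.070,.095); print("shaft",len(Q),Q.mean(0),Q.max(0))
Q=reg(230,380,245,340,.05,.6); print("towel",Q.min(0),Q.max(0))
```

```text
knob [ 0.45  -0.213  0.047] 0.498
near1 [0.372 0.108 0.045] 0.387
near2 [0.39  0.023 0.045] 0.391
fit [0.48  0.287 0.104] 0.56
cream [ 0.454 -0.131  0.054] 0.473
spin [0.487 0.181 0.084] 0.52
towel [ 0.272 -0.207  0.276] 0.342
rod [ 0.274 -0.208  0.265] 0.344
lid [ 0.534 -0.174  0.038] 0.561
chilli [ 0.534 -0.41   0.143] 0.674
knobtop 83 [ 0.44860989 -0.21612104  0.04811102] [ 0.42850174 -0.23028802  0.03618388] [ 0.46940046 -0.20257235  0.0536386 ]
[0.0041723  0.01226781] 154.03432974965833
hobtop 7095 ((0.5675470232963562, 0.24418553709983826), (0.24949853122234344, 0.23714418709278107), 4.425495147705078) 0.06068697624916086
shaft 47 [0.4867562  0.18244757 0.07454131] [0.50347526 0.19856175 0.08476837]
towel [ 0.17356107 -0.43021949  0.05011303] [ 0.32657128 -0.14570336  0.32692674]
```

View pics/crop0.png

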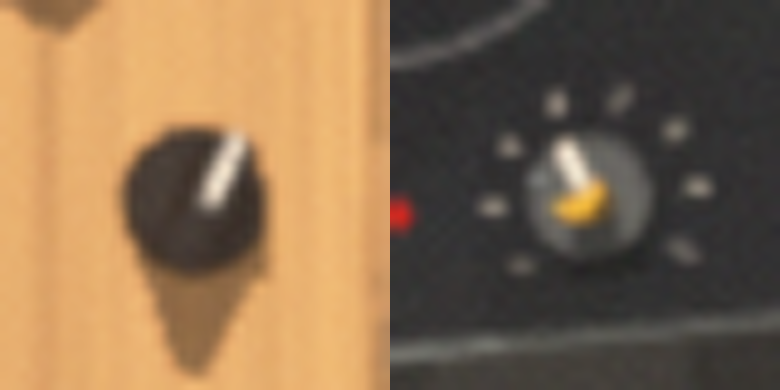

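The left crop shows the black knob, with its white pointer running up and to the right (about -26° world). The right crop shows the bare spindle, with the collar at about (590,195) and its white mark up and to the left (about +22°). The spindle position matches the one predicted from the hob pose to about 1 mm. Now moving over the knob.

Request:
step_arm(increments=[{"tx": 0.4, "ty": -1, "grip": -0.2}, {"tx": 0.4, "ty": -1, "grip": -0.2}, {"tx": 0.4, "ty": -1, "grip": -0.2}, {"tx": 0.4, "ty": -1, "grip": -0.2}, {"tx": 0.4, "ty": -1, "grip": -0.2}])

```text
schema error: expected keys grip, tx, ty, tz, turn
```

Request:
step_arm(increments=[{"tx": 0.4, "ty": -1, "grip": -0.2}, {"tx": 0.4, "ty": -1, "grip": -0.2}, {"tx": 0.4, "ty": -1, "grip": -0.2}, {"tx": 0.4, "ty": -1, "grip": -0.2}, {"tx": 0.4, "ty": -1, "grip": -0.2}])

```text
schema error: expected keys grip, tx, ty, tz, turn
```

Request:
step_arm(increments=[{"tx": 0, "ty": -1, "grip": -0.2}, {"tx": 0, "ty": -1, "grip": -0.2}, {"tx": 0, "ty": -1, "grip": -0.2}, {"tx": 0, "ty": -1, "grip": -0.2}, {"tx": 0, "ty": -1, "grip": -0.2}])

```text
schema error: expected keys grip, tx, ty, tz, turn
```

Request:
step_arm(increments=[{"tx": 0.1, "ty": -0.7, "tz": -0.3, "grip": -0.2}, {"tx": 0.1, "ty": -0.7, "tz": -0.3, "grip": -0.2}, {"tx": 0.1, "ty": -0.7, "tz": -0.3, "grip": -0.2}, {"tx": 0.1, "ty": -0.7, "tz": -0.3, "grip": -0.2}, {"tx": 0.1, "ty": -0.7, "tz": -0.3, "grip": -0.2}, {"tx": 0.1, "ty": -0.7, "tz": -0.3, "grip": -0.2}])

```text
schema error: expected keys grip, tx, ty, tz, turn
```

Request:
step_arm(increments=[{"tx": 0.4, "ty": -1, "tz": 0, "turn": 0, "grip": -0.2}, {"tx": 0.4, "ty": -1, "tz": 0, "turn": 0, "grip": -0.2}, {"tx": 0.4, "ty": -1, "tz": 0, "turn": 0, "grip": -0.2}, {"tx": 0.4, "ty": -1, "tz": 0, "turn": 0, "grip": -0.2}, {"tx": 0.4, "ty": -1, "tz": 0, "turn": 0, "grip": -0.2}])

```text
clock: 0.6
position: [0.3217, 0.3464, 0.3046]
tcp_rot: [-0.001, 0.979, -0.206, 0.0]
ft_force: [-0.3, 0.2, 0.7]
width: 0.0513
grip_force: 0.0
```

Request:
step_arm(increments=[{"tx": 0.4, "ty": -1, "tz": 0, "turn": 0, "grip": -0.2}, {"tx": 0.4, "ty": -1, "tz": 0, "turn": 0, "grip": -0.2}, {"tx": 0.4, "ty": -1, "tz": 0, "turn": 0, "grip": -0.2}, {"tx": 0.4, "ty": -1, "tz": 0, "turn": 0, "grip": -0.2}, {"tx": 0.4, "ty": -1, "tz": 0, "turn": 0, "grip": -0.2}])

```text
clock: 1.1
position: [0.4014, 0.1465, 0.3041]
tcp_rot: [-0.0, 0.978, -0.206, 0.0]
ft_force: [0.3, -0.6, 0.4]
width: 0.0513
grip_force: 0.0
```

Run:
```python
from h import *
print(np.array(eyes.camera_model("wrist")["tool_from_camera"]).round(3))
i,d,K,W=cam("wrist"); np.savez("w0.npz",i=i,d=d,K=K,W=W); cv2.imwrite("pics/w0.png",i); print(K)
p=W[:3,:3].T@(np.array([.487,.1825,.068])-W[:3,3]); print(K@p/p[2])
```

```text
[[ 0.    -0.963 -0.269  0.068]
 [ 1.     0.    -0.001 -0.001]
 [ 0.001 -0.269  0.963 -0.07 ]
 [ 0.     0.     0.     1.   ]]
[[294.90559915   0.         258.29341204]
 [  0.         294.90559915 190.44336312]
 [  0.           0.           1.        ]]
[192.20913743 113.10074196   1.        ]
```

View pics/w0.png

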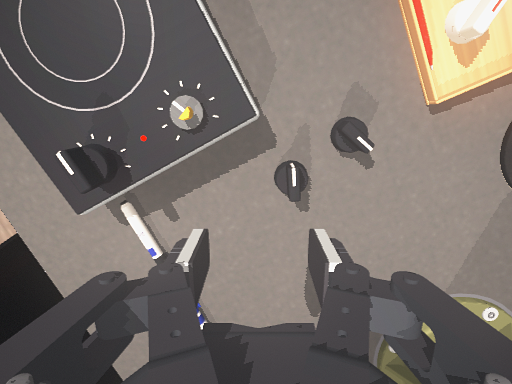

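The wrist picture shows the spindle collar at about (187,112), with its white mark pointing up-left to about (177,104). I'll fit both views numerically.

```bash
cat >> h.py <<'E'
def proj_plane(uv,K,W,z):
    uv=np.atleast_2d(uv).astype(float)
    r=np.c_[(uv[:,0]-K[0,2])/K[0,0],(uv[:,1]-K[1,2])/K[1,1],np.ones(len(uv))]@W[:3,:3].T
    return W[:3,3]+r*((z-W[2,3])/r[:,2])[:,None]
def comp(m,min_n=4):
    n,l,s,c=cv2.connectedComponentsWithStats(m.astype(np.uint8),connectivity=8)
    return [(s[k],c[k],l==k) for k in range(1,n) if s[k,4]>=min_n]
E
python3 - <<'E'
from h import *
for f,(u,v),r in(("w0.npz",(187,112),24),("top0.npz",(140,202),11)):
    z=np.load(f); i,d,K,W=[z[k] for k in "idKW"]
    P=cloud(d,K,W)
    sub=np.s_[v-r:v+r,u-r:u+r]
    p=P[sub]; I=i[sub].astype(int); 
    # collar + shaft via depth: anything above hob top by >4mm
    med=np.median(p[...,2]); m=(p[...,2]>med+.004)
    ys,xs=np.nonzero(m); 
    g=proj_plane(np.c_[xs+u-r,ys+v-r],K,W,.068)
    (c,rad)=cv2.minEnclosingCircle(g[:,:2].astype(np.float32)); print(f,"hobz",med.round(4),"n",m.sum(),"mean",g.mean(0).round(4),"circ",np.round(c,4),round(rad,4))
    w=(I.min(2)>150); print(" white:")
    for s,c,mm in comp(w,3):
        ys,xs=np.nonzero(mm); q=proj_plane(np.c_[xs+u-r,ys+v-r],K,W,.068); print("  ",s[4],c+[u-r,v-r],q.mean(0).round(4))
        if len(q)>4:
            ww,vv=np.linalg.eigh(np.cov(q[:,:2].T)); print("     axis",np.degrees(np.arctan2(*vv[::-1,1])).round(1),np.sqrt(ww).round(4))
    br=(I[...,2]-I[...,0]>60)&(I[...,1]>90)
    for s,c,mm in comp(br,4):
        ys,xs=np.nonzero(mm); q=proj_plane(np.c_[xs+u-r,ys+v-r],K,W,.082);print(" brass",s[4],q.mean(0).round(4), np.ptp(q,0).round(4))
E
```

```text
w0.npz hobz 0.0611 n 919 mean [0.4902 0.1873 0.068 ] circ [0.4894 0.1876] 0.0245
 white:
   13 [166.  92.] [0.5154 0.1969 0.068 ]
     axis -159.4 [0.0006 0.0017]
   535 [183.62056075 110.13084112] [0.493  0.1891 0.068 ]
     axis 91.6 [0.0079 0.0093]
   3 [209.66666667  98.66666667] [0.4923 0.1603 0.068 ]
   11 [164.72727273 125.45454545] [0.4875 0.2136 0.068 ]
     axis 100.3 [0.0006 0.0016]
 brass 134 [0.4878 0.185  0.082 ] [0.0111 0.0149 0.    ]
top0.npz hobz 0.0616 n 120 mean [0.487 0.185 0.068] circ [0.483  0.1866] 0.021
 white:
   9 [138.11111111 198.44444444] [0.4971 0.191  0.068 ]
     axis -153.3 [0.0017 0.0033]
 brass 18 [0.486  0.1841 0.082 ] [0.0106 0.0106 0.    ]
```

Request:
step_arm(increments=[{"tx": 0.1, "ty": -1, "tz": 0, "turn": 0, "grip": -0.2}, {"tx": 0.1, "ty": -1, "tz": 0, "turn": 0, "grip": -0.2}, {"tx": 0.1, "ty": -1, "tz": 0, "turn": 0, "grip": -0.2}, {"tx": 0.1, "ty": -1, "tz": 0, "turn": 0, "grip": -0.2}, {"tx": 0.1, "ty": -1, "tz": 0, "turn": 0, "grip": -0.2}])

```text
clock: 1.65
position: [0.4204, -0.0549, 0.3037]
tcp_rot: [0.001, 0.978, -0.209, -0.0]
ft_force: [-0.5, 0.6, 0.0]
width: 0.0513
grip_force: 0.0
```

Request:
step_arm(increments=[{"tx": 0, "ty": -0.8, "tz": -0.2, "turn": 0, "grip": -0.2}, {"tx": 0, "ty": -0.8, "tz": -0.2, "turn": 0, "grip": -0.2}, {"tx": 0, "ty": -0.8, "tz": -0.2, "turn": 0, "grip": -0.2}, {"tx": 0, "ty": -0.8, "tz": -0.2, "turn": 0, "grip": -0.2}, {"tx": 0, "ty": -0.8, "tz": -0.2, "turn": 0, "grip": -0.2}])

```text
clock: 2.15
position: [0.4204, -0.2115, 0.2622]
tcp_rot: [0.0, 0.978, -0.206, -0.002]
ft_force: [0.1, 0.2, -0.1]
width: 0.0513
grip_force: 0.0
```

Run:
```python
from h import *
i,d,K,W=cam("wrist"); np.savez("w1.npz",i=i,d=d,K=K,W=W)
p=W[:3,:3].T@(np.array([.449,-.215,.048])-W[:3,3]); print((K@p/p[2])[:2])
s,_,_,W2=cam("side")
crop=cv2.resize(s[0:384,130:512],None,fx=.9,fy=.9)
cv2.imwrite("pics/both1.png",np.hstack([cv2.resize(i,(460,345)),cv2.resize(crop,(340,345))]))
```

```text
[250.54804728 151.31852737]
```

View pics/both1.png

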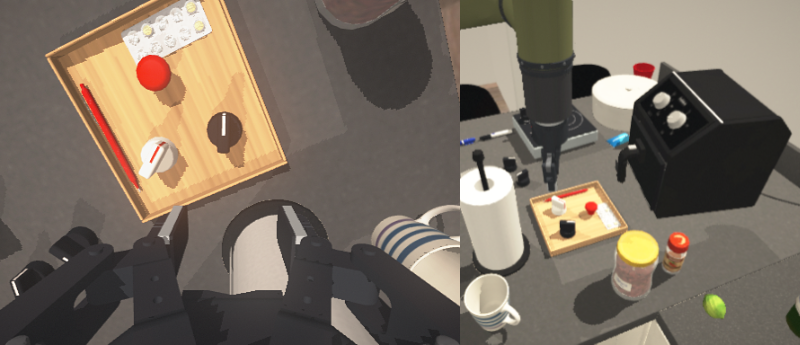

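The wrist view shows the knob at about (249,147) full-resolution, with its pointer straight up the image, so the bar lies along tool x. In the side view the arm clears the paper roll. Next I'll measure the bar from depth.

```bash
cat > kn.py <<'E'
from h import *
def knob(f,u,v,r,zt):
    z=np.load(f); i,d,K,W=[z[k] for k in "idKW"]
    P=cloud(d,K,W)[v-r:v+r,u-r:u+r]; I=i[v-r:v+r,u-r:u+r].astype(int)
    m=(np.abs(P[...,2]-zt)<.006); cs=comp(m,10); cs.sort(key=lambda c:-c[0][4])
    mm=cs[0][2]; q=P[mm]; ys,xs=np.nonzero(mm)
    g=proj_plane(np.c_[xs+u-r,ys+v-r],K,W,zt)
    R_=cv2.minAreaRect(g[:,:2].astype(np.float32)*1000)
    print(f,"n",mm.sum(),"z",np.median(q[:,2]).round(4),"mean",g.mean(0).round(4),"rect mm",np.round(R_[0],1),np.round(R_[1],1),round(R_[2],1))
    ww,vv=np.linalg.eigh(np.cov(g[:,:2].T)); print(" axis",np.degrees(np.arctan2(*vv[::-1,1])).round(1))
    for s,c,w in comp(I.min(2)>140,4):
        if not (w&cv2.dilate(mm.astype(np.uint8),np.ones((3,3))).astype(bool)).any(): continue
        ys,xs=np.nonzero(w); g=proj_plane(np.c_[xs+u-r,ys+v-r],K,W,zt); print(" white",s[4],g.mean(0).round(4)[:2],np.round(c+[u-r,v-r],1))
E
python3 - <<'E'
from kn import *
knob("w1.npz",249,147,28,.048)
knob("top0.npz",288,214,14,.048)
E
```

```text
w1.npz n 613 z 0.0481 mean [ 0.4523 -0.2146  0.048 ] rect mm [ 451.7 -214.6] [13.4 41.5] 65.3
 axis 154.6
 white 6 [ 0.471  -0.2233] [249.  126.5]
 white 88 [ 0.4601 -0.2178] [248.5 139.5]
 white 7 [ 0.4333 -0.203 ] [246.  170.9]
top0.npz n 81 z 0.0485 mean [ 0.4487 -0.2164  0.048 ] rect mm [ 448.7 -216.3] [14.  41.7] 64.6
 axis 154.4
 white 15 [ 0.4583 -0.22  ] [290.4 211.1]
```

Request:
step_arm(increments=[{"tx": 0.15, "ty": -0.02, "tz": -0.3, "turn": -0.01, "grip": -0.2}, {"tx": 0.15, "ty": -0.02, "tz": -0.5, "turn": -0.01, "grip": -0.2}, {"tx": 0.15, "ty": -0.02, "tz": -0.6, "turn": -0.01, "grip": -0.2}, {"tx": 0.15, "ty": -0.02, "tz": -0.7, "turn": -0.01, "grip": -0.2}, {"tx": 0.15, "ty": -0.02, "tz": -0.78, "turn": -0.01, "grip": -0.2}, {"tx": 0.15, "ty": -0.02, "tz": -0.81, "turn": -0.01, "grip": -0.2}, {"tx": 0.15, "ty": -0.02, "tz": -0.81, "turn": -0.01, "grip": -0.2}])

```text
clock: 2.95
position: [0.4509, -0.2133, 0.1017]
tcp_rot: [0.0, 0.976, -0.219, -0.0]
ft_force: [-0.6, -0.4, 1.0]
width: 0.0514
grip_force: 0.0
```

Request:
step_arm(increments=[{"tx": 0, "ty": -0.01, "tz": -0.02, "turn": 0, "grip": -0.2}, {"tx": 0, "ty": -0.01, "tz": -0.02, "turn": 0, "grip": 1}, {"tx": 0, "ty": -0.01, "tz": -0.02, "turn": 0, "grip": 1}, {"tx": 0, "ty": -0.01, "tz": -0.02, "turn": 0, "grip": 1}, {"tx": 0, "ty": -0.01, "tz": -0.02, "turn": 0, "grip": 1}, {"tx": 0, "ty": -0.01, "tz": -0.02, "turn": 0, "grip": 1}, {"tx": 0, "ty": -0.01, "tz": -0.02, "turn": 0, "grip": 1}, {"tx": 0, "ty": -0.01, "tz": -0.02, "turn": 0, "grip": 1}, {"tx": 0, "ty": -0.01, "tz": -0.02, "turn": 0, "grip": 1}])

```text
clock: 3.85
position: [0.4511, -0.2165, 0.0987]
tcp_rot: [0.0, 0.975, -0.22, 0.001]
ft_force: [0.1, -0.2, 5.5]
width: 0.013
grip_force: 61.4
```

Request:
step_arm(increments=[{"tx": 0, "ty": 0, "tz": 0.1, "turn": 0, "grip": 1}, {"tx": 0, "ty": 0, "tz": 0.3, "turn": 0, "grip": 1}, {"tx": 0, "ty": 0, "tz": 0.5, "turn": 0, "grip": 1}, {"tx": 0, "ty": 0, "tz": 0.7, "turn": 0, "grip": 1}, {"tx": 0, "ty": 0, "tz": 0.7, "turn": 0, "grip": 1}, {"tx": 0, "ty": 0, "tz": 0.7, "turn": 0, "grip": 1}])

```text
clock: 4.45
position: [0.4508, -0.2162, 0.2379]
tcp_rot: [-0.0, 0.975, -0.22, 0.0]
ft_force: [0.2, 0.8, -1.9]
width: 0.0129
grip_force: 60.7
```

Run:
```python
from h import *
i,d,K,W=cam("wrist"); np.savez("w2.npz",i=i,d=d,K=K,W=W)
s,sd,sK,sW=cam("side"); np.savez("s2.npz",i=s,d=sd,K=sK,W=sW)
st=observe(); print(st["position"],st["tcp_rot"],st["width"])
p=sW[:3,:3].T@(np.array(st["position"])-[0,0,.07]-sW[:3,3]); uv=(sK@p/p[2])[:2].astype(int); print(uv)
a=i[190:384,160:360]; b=s[max(uv[1]-45,0):uv[1]+45,uv[0]-45:uv[0]+45]
cv2.imwrite("pics/held.png",np.hstack([cv2.resize(a,(400,388),interpolation=cv2.INTER_CUBIC),cv2.resize(b,(388,388),interpolation=cv2.INTER_CUBIC)]))
```

```text
[ 0.45015458 -0.21613612  0.23595626] [-1.85487540e-04  9.75423764e-01 -2.20332416e-01 -1.43977433e-03] 0.012747807356735166
[249 210]
```

View pics/held.png

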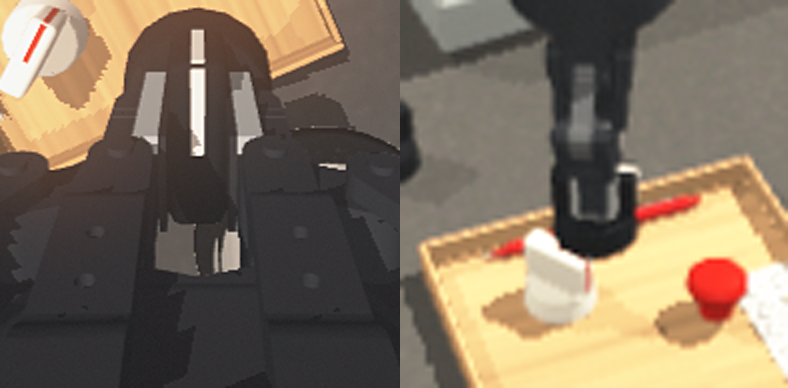

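The knob is held upright and centred. The pointer line runs straight up, with the top corner of the pointer end at full-resolution pixel (258.5,222.5) and the skirt's front edge at about (258,195). I'll work out the knob centre in the tool frame, with the same wrist bias as for the spindle.

Run:
```python
from h import *
T=np.array(eyes.camera_model("wrist")["tool_from_camera"]); z=np.load("w2.npz"); K=z["K"]; d=z["d"]
print(proj_plane([[258.5,222.5]],K,T,.0507), proj_plane([[258.5,195.2]],K,T,.0767),proj_plane([[258.5,195.2]],K,T,.0947))
P=cloud(d,K,T)
for v in range(190,275,4): print(v,P[v,256:261:2].round(4).tolist())
```

```text
[[ 0.01994842 -0.00086053  0.0507    ]] [[ 0.0247592  -0.00086066  0.0767    ]] [[ 0.01942677 -0.00085785  0.0947    ]]
190 [[-0.016, -0.0035, 0.234], [-0.0154, -0.0014, 0.2317], [-0.0159, 0.0008, 0.2334]]
194 [[0.0207, -0.0023, 0.0928], [0.0208, -0.0011, 0.0924], [0.0209, 0.0, 0.0921]]
198 [[0.0203, -0.0022, 0.0862], [0.0207, -0.0011, 0.0851], [0.0205, -0.0, 0.0855]]
202 [[0.0199, -0.0022, 0.0803], [0.0202, -0.0011, 0.0794], [0.0198, -0.0001, 0.0806]]
206 [[0.0206, -0.0021, 0.0714], [0.0204, -0.0011, 0.072], [0.0206, -0.0001, 0.0716]]
210 [[0.0205, -0.0021, 0.0656], [0.0209, -0.0011, 0.0645], [0.0204, -0.0001, 0.0659]]
214 [[0.0204, -0.002, 0.0604], [0.0209, -0.0011, 0.059], [0.021, -0.0002, 0.0588]]
218 [[0.0212, -0.002, 0.0529], [0.0207, -0.0011, 0.0542], [0.0206, -0.0002, 0.0545]]
222 [[0.0193, -0.002, 0.053], [0.0199, -0.0011, 0.0513], [0.0198, -0.0002, 0.0517]]
226 [[0.0184, -0.002, 0.0505], [0.019, -0.0011, 0.049], [0.0182, -0.0002, 0.0509]]
230 [[0.0166, -0.002, 0.0503], [0.0169, -0.0011, 0.0495], [0.0167, -0.0002, 0.05]]
234 [[0.0146, -0.002, 0.0504], [0.0149, -0.0011, 0.049
[... 187 characters left out ...]
002, 0.0502]]
246 [[0.0088, -0.002, 0.0504], [0.0091, -0.0011, 0.0497], [0.0093, -0.0002, 0.0493]]
250 [[0.0072, -0.002, 0.0496], [0.0069, -0.0011, 0.0502], [0.0071, -0.0002, 0.0497]]
254 [[0.0053, -0.002, 0.0495], [0.0043, -0.0011, 0.0513], [0.0055, -0.0002, 0.0491]]
258 [[0.0027, -0.002, 0.0505], [0.0031, -0.0011, 0.0499], [0.0032, -0.0002, 0.0497]]
262 [[0.0011, -0.002, 0.0498], [0.0009, -0.0011, 0.0501], [0.0007, -0.0002, 0.0506]]
266 [[-0.0007, -0.002, 0.0495], [-0.0005, -0.0011, 0.0491], [-0.001, -0.0002, 0.0499]]
270 [[-0.0034, -0.002, 0.0506], [-0.0037, -0.0011, 0.051], [-0.0034, -0.0002, 0.0505]]
274 [[-0.0056, -0.002, 0.0508], [-0.0056, -0.0011, 0.0507], [-0.0054, -0.0002, 0.0505]]
```

Request:
step_arm(increments=[{"tx": 0, "ty": 1, "tz": 0, "turn": 0.28, "grip": 1}, {"tx": 0, "ty": 1, "tz": 0, "turn": 0.28, "grip": 1}, {"tx": 0, "ty": 1, "tz": 0, "turn": 0.28, "grip": 1}, {"tx": 0, "ty": 1, "tz": 0, "turn": 0.28, "grip": 1}, {"tx": 0, "ty": 1, "tz": 0, "turn": 0.28, "grip": 1}, {"tx": 0, "ty": 1, "tz": 0, "turn": 0.28, "grip": 1}, {"tx": 0, "ty": 1, "tz": 0, "turn": 0.28, "grip": 1}])

```text
clock: 5.25
position: [0.4502, -0.0159, 0.2362]
tcp_rot: [0.0, 0.976, 0.217, -0.001]
ft_force: [-0.1, -0.7, -0.7]
width: 0.013
grip_force: 60.6
```

Request:
step_arm(increments=[{"tx": -0.03, "ty": 0.9, "tz": 0, "turn": 0, "grip": 1}, {"tx": -0.03, "ty": 0.9, "tz": 0, "turn": 0, "grip": 1}, {"tx": -0.03, "ty": 0.9, "tz": 0, "turn": 0, "grip": 1}, {"tx": -0.03, "ty": 0.9, "tz": 0, "turn": 0, "grip": 1}, {"tx": -0.03, "ty": 0.9, "tz": -0.15, "turn": 0, "grip": 1}, {"tx": -0.03, "ty": 0.9, "tz": -0.15, "turn": 0, "grip": 1}, {"tx": -0.03, "ty": 0.9, "tz": -0.15, "turn": 0, "grip": 1}, {"tx": -0.03, "ty": 0.9, "tz": -0.15, "turn": 0, "grip": 1}])

```text
clock: 6.05
position: [0.4452, 0.1629, 0.209]
tcp_rot: [0.0, 0.977, 0.215, 0.001]
ft_force: [-0.2, 0.2, 0.4]
width: 0.0126
grip_force: 60.6
```

Run:
```python
from h import *
i,d,K,W=cam("wrist"); np.savez("w3.npz",i=i,d=d,K=K,W=W)
a=i[60:260,140:380]
cv2.imwrite("pics/w3.png",cv2.resize(a,(720,600),interpolation=cv2.INTER_CUBIC))
```

```text
(no output)
```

View pics/w3.png

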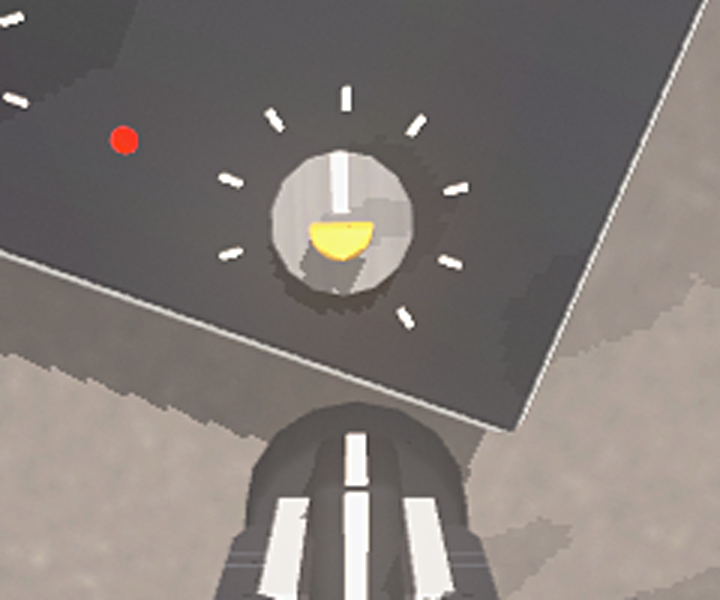

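The collar is centred at crop (342,223), radius 71, so full-resolution about (253.7,134). The mark is vertical within about 1°, so the knob's pointer is aligned. The flat's top edge centre is at crop (341,222).

Run:
```python
from h import *
T=np.array(eyes.camera_model("wrist")["tool_from_camera"]); z=np.load("w3.npz"); K,d,i,W=z["K"],z["d"],z["i"].astype(int),z["W"]
f=lambda x,y:[[140+(x+.5)/3-.5,60+(y+.5)/3-.5]]
P=cloud(d,K,T)
v,u=134,254
S=P[v-30:v+30,u-30:u+30]; I=i[v-30:v+30,u-30:u+30]
print("z collar/tip/hob",[P[b,a].round(4).tolist() for a,b in((240,134),(254,140),(205,90))])
br=(I[...,2]-I[...,0]>60)&(I[...,1]>90)
ys,xs=np.nonzero(br); tip=np.median(S[br][:,2]); g=proj_plane(np.c_[xs+u-30,ys+v-30],K,T,tip); print("brass",len(g),tip,g.mean(0).round(4),g.min(0).round(4),g.max(0).round(4))
cz=P[128:140,238:244,2]; cz=np.median(cz); print("collar z",cz)
for e in((342,223),(271,223),(413,223),(342,151),(342,295)): print(e,proj_plane(f(*e),K,T,cz).round(4)[0])
w=(I.min(2)>185)
for s,c,m in comp(w,20):
    ys,xs=np.nonzero(m); g=proj_plane(np.c_[xs+u-30,ys+v-30],K,T,cz); ww,vv=np.linalg.eigh(np.cov(g[:,:2].T)); print("white",s[4],g.mean(0).round(4),np.degrees(np.arctan2(*vv[::-1,1])))
m=[(x,y) for x,y in zip(*np.nonzero((P[222:285,258,2]<.054)[None]))]
# held pointer line angle
w=(i[222:285,250:268].min(2)>150); c=[(v_,np.nonzero(w[v_])[0].mean()) for v_ in range(4,40) if w[v_].any()]
print("ptr line cols",np.round([c[0][1]+250,c[-1][1]+250],1), "pos",W[:3,3])
```

```text
z collar/tip/hob [[0.0515, -0.0133, 0.1402], [0.0488, -0.0032, 0.1263], [0.0814, -0.038, 0.1488]]
brass 230 0.12706747390365325 [ 0.0492 -0.0037  0.1271] [ 0.0447 -0.0105  0.1271] [0.0526 0.0034 0.1271]
collar z 0.14049715852314476
(342, 223) [ 0.0515 -0.0037  0.1405]
(271, 223) [ 0.0515 -0.0203  0.1405]
(413, 223) [0.0515 0.013  0.1405]
(342, 151) [ 0.0678 -0.0036  0.1405]
(342, 295) [ 0.0345 -0.0037  0.1405]
white 524 [ 0.0581 -0.0082  0.1405] 57.76338064919252
white 25 [0.0454 0.0049 0.1405] 54.75284557434127
ptr line cols [258.5 258. ] pos [0.5075018  0.19218072 0.27944802]
```

Request:
step_arm(increments=[{"tx": 0.23, "ty": 0.12, "tz": 0, "turn": 0, "grip": 1}, {"tx": 0.23, "ty": 0.12, "tz": 0, "turn": 0, "grip": 1}, {"tx": 0.23, "ty": 0.12, "tz": -0.05, "turn": 0, "grip": 1}, {"tx": 0.23, "ty": 0.12, "tz": -0.1, "turn": 0, "grip": 1}, {"tx": 0.23, "ty": 0.12, "tz": -0.14, "turn": 0, "grip": 1}, {"tx": 0.23, "ty": 0.12, "tz": -0.14, "turn": 0, "grip": 1}, {"tx": 0.23, "ty": 0.12, "tz": -0.14, "turn": 0, "grip": 1}])

```text
clock: 6.8
position: [0.4905, 0.1874, 0.1805]
tcp_rot: [-0.0, 0.976, 0.216, 0.001]
ft_force: [0.1, 0.0, -0.3]
width: 0.0128
grip_force: 60.6
```

Request:
step_arm(increments=[{"tx": 0, "ty": 0, "tz": -0.02, "turn": 0, "grip": 1}, {"tx": 0, "ty": 0, "tz": -0.03, "turn": 0, "grip": 1}, {"tx": 0, "ty": 0, "tz": -0.04, "turn": 0, "grip": 1}, {"tx": 0, "ty": 0, "tz": -0.04, "turn": 0, "grip": 1}])

```text
clock: 7.2
position: [0.4906, 0.1875, 0.1715]
tcp_rot: [0.0, 0.976, 0.216, -0.0]
ft_force: [-0.3, 0.0, -0.3]
width: 0.0131
grip_force: 60.6
```

The knob is already 5 mm below the spindle tip with no force, so it has engaged. I'll keep pushing.

Request:
step_arm(increments=[{"tx": 0, "ty": 0, "tz": -0.02, "turn": 0, "grip": 1}, {"tx": 0, "ty": 0, "tz": -0.035, "turn": 0, "grip": 1}, {"tx": 0, "ty": 0, "tz": -0.045, "turn": 0, "grip": 1}, {"tx": 0, "ty": 0, "tz": -0.045, "turn": 0, "grip": 1}, {"tx": 0, "ty": 0, "tz": -0.045, "turn": 0, "grip": 1}])

```text
clock: 7.7
position: [0.4907, 0.1876, 0.1628]
tcp_rot: [0.0, 0.976, 0.216, 0.0]
ft_force: [-0.7, -0.2, -0.3]
width: 0.0125
grip_force: 60.8
```

Request:
step_arm(increments=[{"tx": 0, "ty": 0, "tz": -0.01, "turn": 0, "grip": 1}, {"tx": 0, "ty": 0, "tz": -0.02, "turn": 0, "grip": 1}, {"tx": 0, "ty": 0, "tz": -0.025, "turn": 0, "grip": 1}, {"tx": 0, "ty": 0, "tz": -0.025, "turn": 0, "grip": 1}, {"tx": 0, "ty": 0, "tz": -0.025, "turn": 0, "grip": 1}])

```text
clock: 8.2
position: [0.4908, 0.1877, 0.1592]
tcp_rot: [0.0, 0.976, 0.216, 0.001]
ft_force: [-4.2, -0.7, 7.6]
width: 0.0126
grip_force: 61.7
```

Request:
step_arm(increments=[{"tx": -0.003, "ty": 0, "tz": -0.01, "turn": 0, "grip": 1}, {"tx": -0.003, "ty": 0, "tz": -0.015, "turn": 0, "grip": 1}, {"tx": -0.003, "ty": 0, "tz": -0.015, "turn": 0, "grip": 1}, {"tx": -0.003, "ty": 0, "tz": -0.015, "turn": 0, "grip": 1}])

```text
clock: 8.6
position: [0.4907, 0.1876, 0.157]
tcp_rot: [0.0, 0.976, 0.216, 0.001]
ft_force: [-2.5, -0.9, 9.5]
width: 0.013
grip_force: 62.0
```

Request:
step_arm(increments=[{"tx": 0, "ty": 0, "tz": -0.007, "turn": 0, "grip": 1}, {"tx": 0, "ty": 0, "tz": -0.007, "turn": 0, "grip": 1}, {"tx": 0, "ty": 0, "tz": -0.007, "turn": 0, "grip": 1}, {"tx": 0, "ty": 0, "tz": -0.007, "turn": 0, "grip": 1}])

```text
clock: 9.0
position: [0.4907, 0.1877, 0.1565]
tcp_rot: [0.0, 0.976, 0.216, 0.002]
ft_force: [-5.9, -1.1, 13.9]
width: 0.0127
grip_force: 62.8
```

Run:
```python
from h import *
i,d,K,W=cam("wrist"); s,_,_,_=cam("side"); T=np.array(eyes.camera_model("wrist")["tool_from_camera"])
P=cloud(d,K,T)
for v in range(194,262,6): print(v,P[v,258].round(4).tolist())
st=observe(); print(st["position"],st["ft_force"],st["clock"])
cv2.imwrite("pics/end.png",np.hstack([cv2.resize(i[130:330,160:360],(400,400)),cv2.resize(s[90:190,170:270],(400,400))]))
```

```text
194 [0.0216, -0.0006, 0.0919]
200 [0.0207, -0.0006, 0.0835]
206 [0.021, -0.0006, 0.0723]
212 [0.0215, -0.0005, 0.062]
218 [0.0213, -0.0005, 0.0544]
224 [0.0198, -0.0005, 0.051]
230 [0.0172, -0.0005, 0.0503]
236 [0.0144, -0.0005, 0.0501]
242 [0.0116, -0.0005, 0.05]
248 [0.0086, -0.0005, 0.0501]
254 [0.0055, -0.0005, 0.0503]
260 [0.0033, -0.0005, 0.0488]
[0.49073999 0.18763768 0.15655068] [-5.24422474 -2.26561555 14.40295814] 9.1
```

View pics/end.png

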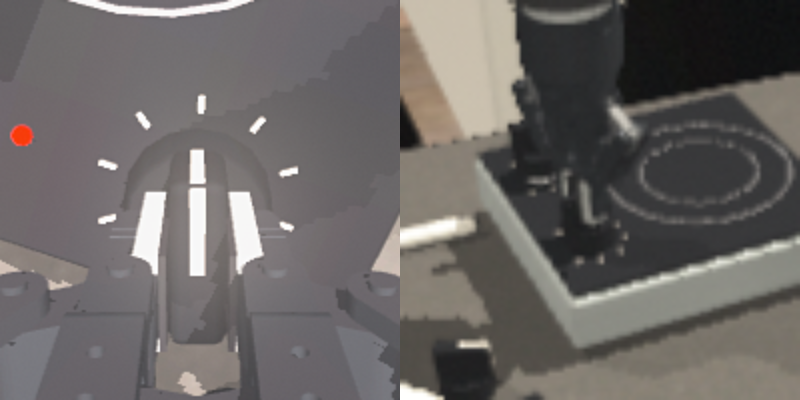

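The pointer is up at (197,165) on the mark's side, and the skirt sits flush on the dial. The underside works out at z≈0.062, which is the collar height minus the 6 mm of travel, with 14 N of press. Handing in.

```bash
python3 -c "
from plant import hand_in; print(hand_in())"
```

```text
the job is handed in; nothing more can be done
None
```

I fitted the black knob on the spindle, keyed to its flat, pushed it fully home, and handed in at 9.1 s still holding it pressed in (about 14 N, spindle measured at its 6 mm stop); no verdict came back.

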